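# Open the hasped chest and put the garlic away

## Robot

A 6-joint arm with a two-finger parallel gripper is mounted at the origin on a cart in front of the work surface, level with it; the furniture and walls round the work are solid. World frame = base frame: x ahead of the robot, y to its left, z up, the work surface at z = 0. Lengths are in m, angles in rad, forces in N, time in s.
With the tool pointing down it reaches from about 0.35 to 0.85 m from the base axis. Payload 8.1 kg.
Tool frame: the origin (TCP) lies on the centre line of the jaws, within the pads' length; the fingertips stand 14 mm ahead of it and the grasp point (between the pads) lies 5 mm behind it; z points along the fingers, y is the direction in which the jaws open and shut (so a half turn about z gives the same grasp; the last joint's range is limited). The gripper opens to 93 mm and grips with 3 to 60 N. Pads are 15 mm wide; open, the fingers measure 128 mm over their backs; the gripper's body (75 mm by 188 mm) begins 65 mm behind the grasp point.
Start: joints at [1.154, 0.13, 1.488, -0, 1.523, -0.085], TCP at [0.195, 0.567, 0.233] pointing down, gripper open.
Joint ranges: [-2.96, 2.96], [-0.89, 2.26], [0.02, 2.5], [-1.34, 4.48], [0, 2.73], [-2.66, 2.66]. Speed limits (rad/s): [2.39, 2.39, 2.79, 3.14, 3.14, 3.14].

## Interface

Orientations are given as a rotation vector (axis times angle).
In Python, from plant import robot gives the robot as it stands.
- The arm moves only by the tool jog_arm, never from a script. Its argument "steps" is a list of rows, each a list of 7 numbers: the closure, from 0 (fully open) to 1 (shut), then the shift along the tool's x, y, z in m, then the turn, a rotation vector about the tool's x, y, z in rad. In form: [[jaw, tx, ty, tz, rx, ry, rz], ...]. A call has 1 to 5 rows; each row is the pose to reach, as a shift and turn from the pose measured when the call began, along the tool's axes at that moment; what a row does not reach only later rows make up. A row lasts 1/8 s, in which the tool goes at most 62.5 mm and 10.7 degrees, less where a joint would pass 70% of its speed; a pose out of reach is approached as far as the arm can. A call with a gripper value outside its range is refused whole. The fingers move at their own pace and stop on an object; "force" is the grip in N (left out, the last holds). Time passes only in rows, so rows that repeat a pose let the fingers close. It gives the time, the measured TCP pose, the force and the opening at its end, in the units of the state.
- robot.read_state(): the state, without advancing time (a new reading comes with each control period).
- robot.read_camera(name): name is "scene" or "top" or "wrist"; returns a dict with "image" (400x640x3 uint8, red, green, blue), "mtx" (3x3 intrinsics, pixels), "extrinsics" (4x4, takes a point from camera to world coordinates); the wrist camera has in their place "tool_from_camera" (4x4, takes a point from camera to tool coordinates, whose origin is the TCP and whose axes are the flange's). Camera axes: x right, y down, z forward; pixel columns grow to the right and rows downward; lengths in m; the calibration is good to about 2 mm. The wrist camera is an equidistant fisheye: a pixel r from the principal point sees the ray r / f radians off the axis. A picture is of the moment at which its call begins: read the wrist's pose just before it. There is no depth.
- robot.close_job(): hands the job in, once; it reports no verdict.
The state is a dict: "t": time; "q": joint angles; "dq": joint speeds; "joint_torque": joint torques, N m; "tool_pos": TCP position; "orientation": TCP orientation; "force": force on the tool from outside, world axes, zero at the start; "wrist_torque": the same for the moment, N m; "opening": finger opening in m.
Only numpy, scipy, OpenCV 4.12 (cv2) and the standard library are available. Lean on these libraries where they do the work, as an engineer would, in place of code of your own. Each camera call takes 0.05 s, during which the arm holds its last target.

## Task

Put the garlic bulb away in the low wooden chest. First push the wooden turn-button on the chest's front deck round, about a quarter turn towards you, so that it no longer holds the hasp down; then flip the steel hasp up off its staple and swing it right over, past upright, so that it stays lying back over the closed lid, and only then raise the lid by its knob until it stands upright. Set the garlic gently down on the floor of the chest, leave the lid open, and do not shift the pepper mill, salt shaker or spice jar that stand about.

Things in the scene. Friction and masses are not known exactly. Their poses are not given: they have to be found in the camera images.
- chest: Low wooden chest, fixed, 180 (its x, depth) x 210 (its y) x 87 mm high; origin under its centre, +x to its back (away from the robot), +y left. Front deck: x -90 to -45, top at z 87 mm. Behind it the cavity, x -45 to 80, y -95 to 95, floor z 10, rim z 75, closed by the lid (x -45 to 90, top z 87). Staple: steel loop on the deck at x -68, y 0, 16 mm long in x, top at z 102.
- chest_inside (a point): Centre of the chest's inner floor, axes as the chest's; chest-frame x +17.5, y 0, z 10 mm. Cavity +-62 mm in x, +-95 mm in y about it, rim 65 mm above it.
- garlic_centre (a point): Centre (half-way up, 27.5 mm above its underside) of the loose pinkish-white garlic bulb, about 54 mm across and 55 mm high with a narrow pointed neck; it is widest some 20 mm above its underside; 33 g.
- turn_button (a joint): Wooden turn-button: bar 14 mm wide, 9 mm thick, on an upright screw. 0 = nose along the chest's -y, over the hasp's edge, holding it down; grows as the nose swings to the chest's front (-x); 1.57 = nose points to the front; stop 1.6 rad. Starts at 0 to 0.25, frees the hasp from about 0.65. Light friction (1 N at the nose); stays where left.
- button_pivot (a point): Turn-button's pivot axis at mid-thickness: chest-frame x -68, y +75, z 97 mm.
- button_nose (a point): Point on the turn-button's centre line at mid-thickness, 62 mm from the pivot, 7 mm short of the nose's end.
- hasp (a joint): Steel hasp: slotted strap hinged on the lid's front edge. 0 = flat over the staple, pointing to the chest's front; grows as it flips up and back: 1.57 = upright on the closed lid, stop at 2.6 rad, leaning back over the lid. 60 g, moves freely; let go beyond about 1.7 it falls on to the stop and stays.
- hasp_pin (a point): Middle of the hasp's hinge pin, which runs along the chest's y; lid closed: chest-frame x -35, y 0, z 90 mm. Strap 28 mm wide as far as 53 mm from the pin, then an 18 mm wide neck to 77 mm.
- hasp_tab (a point): Pinch point on the hasp's finger tab: steel plate at the free end, 18 mm wide (chest's y), 4 mm thick, standing 28 mm up off the strap; the point is 75 mm from the pin along the strap and 16 mm off it. All closed: chest-frame x -110, y 0, z 106 mm, 20 mm in front of the chest's face. Pinched across its 18 mm it turns between the pads.
- lid (a joint): Lid of the chest, hinged along its rear edge, 0 = closed, 1.57 = upright, stop at 1.75 rad; grows as its front edge goes up and back. Stiff hinges: it stays where it is left; needs about 5 N at the knob.
- lid_hinge (a point): Middle of the lid's hinge line, which runs along the chest's y: chest-frame x +90, y 0, z 75 mm.
- lid_knob (a point): Centre of the head of the lid's wooden knob: head 22 mm in diameter, 12 mm high, on a 12 mm thick stem; top of the knob 38 mm above the lid. Lid closed: chest-frame x -32, y -60, z 115 mm (122 mm in front of the hinge line and 40 mm off it).
- pepper_mill: Loose tall turned-wood pepper mill, 58 mm in diameter, 150 mm high, standing close to the chest's left side; origin at the centre of its underside. Leave it standing.
- salt_mill: Loose small clear salt shaker with a grey cap, 44 mm in diameter, 90 mm high; origin at the centre of its underside. Leave it standing.
- spice_jar: Loose spice jar with a green cap, 46 mm in diameter, 106 mm high; origin at the centre of its underside. Leave it standing.
- garlic: The same garlic bulb; origin at the centre of its underside as it first stands.

How it is judged:
By the outcome, as a careful person would: the job done as asked, in the order asked, and still so for the second after the job is handed in, with the robot touching nothing.
It also fails if it takes over 70 s, if anything falls off the work surface, if the arm or the gripper's body presses on something with over 40 N, if the wrist force passes 120 N, or if a joint passes its speed limit or range.

## Working session

There is one attempt and no reset: what is moved stays moved. The work goes in short steps, Python scripts to look and compute and a tool call to move; the robot and the scene stay as the last step left them, time stands still between calls to the robot, and variables do not carry over. Pictures are saved under pics/ and viewed, and the job is handed in when it is done.

Besides the shell and the picture viewer there is one more tool, called after ">>>" as name(argument=value, ...) on one line, values as JSON. jog_arm: Moves the arm, as the interface text tells. Its arguments: {"type":"object","properties":{"steps":{"type":"array"},"force":{"type":"number"}},"required":["steps"]}

```bash
ls; mkdir -p pics; python3 - <<'E'
from plant import robot
import cv2
s=robot.read_state()
print({k:s[k] for k in s})
for n in ("scene","top","wrist"):
    c=robot.read_camera(n); cv2.imwrite(f"pics/{n}0.png",c["image"][:,:,::-1])
    print(n,c["mtx"],c.get("extrinsics",c.get("tool_from_camera")))
E
```

```text
pics
{'t': 0.0, 'q': array([ 1.15357914e+00,  1.31114118e-01,  1.48928489e+00, -2.78256547e-05,
        1.52299332e+00, -8.53955297e-02]), 'dq': array([ 0.00194007,  0.00085186,  0.00011415,  0.00015676, -0.00085647,
       -0.00161873]), 'joint_torque': array([-1.86893344e-04, -5.59864175e+01, -4.91740751e+01,  7.66882603e-02,
        3.60034034e-02, -1.67413727e-04]), 'tool_pos': array([0.19522431, 0.56677625, 0.23161244]), 'orientation': array([-5.18764529e-01, -3.09803771e+00,  2.74861214e-03]), 'force': array([ 0.28502766, -0.40567903,  0.66888688]), 'wrist_torque': array([0.0298883 , 0.01786097, 0.00440676]), 'opening': 0.09293499812331334}
scene [[408.2222232    0.         312.79054929]
 [  0.         408.2222232  198.16221155]
 [  0.           0.           1.        ]] [[ 0.63409773 -0.46141495  0.62049683 -0.04237624]
 [-0.77323218 -0.38424389  0.50444883 -0.48576171]
 [ 0.00566189 -0.79965797 -0.60042907  0.60444448]
 [ 0.          0.          0.          1.        ]]
top [[366.23812344   0.         314.38532556]
 [  0.         366.23812344 200.66756994]
 [  0.           0.           1.        ]] [[-0.00156303 -0.99807482  0.06200178  0.43569688]
 [-0.99982634  0.00271113  0.01843742 -0.05616801]
 [-0.01857002 -0.06196219 -0.99790573  0.95289111]
 [ 0.          0.          0.          1.        ]]
wrist [[309.70691629   0.         317.01385924]
 [  0.         309.70691629 198.62800484]
 [  0.           0.           1.        ]] [[-1.12266872e-03 -9.55434656e-01 -2.95200537e-01  8.21797403e-02]
 [ 9.99998343e-01 -6.49511359e-04 -1.70088173e-03  1.62592170e-05]
 [ 1.43334525e-03 -2.95201958e-01  9.55433802e-01 -1.51010207e-01]
 [ 0.00000000e+00  0.00000000e+00  0.00000000e+00  1.00000000e+00]]
```

View pics/scene0.png

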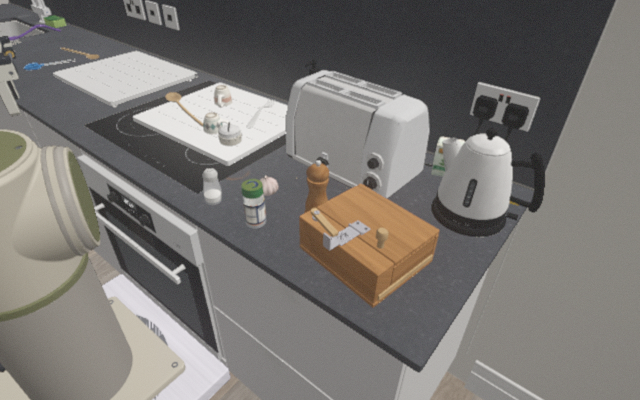

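View pics/top0.png

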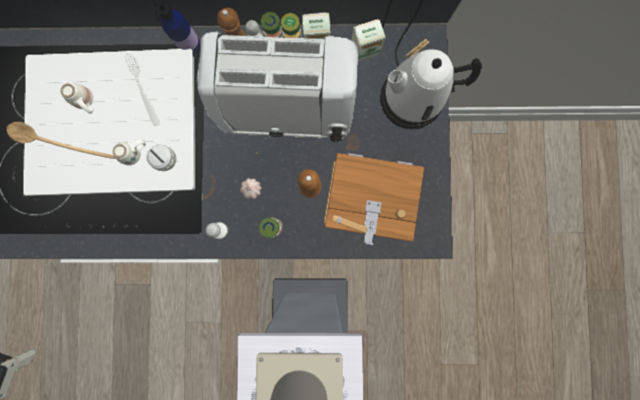

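View pics/wrist0.png

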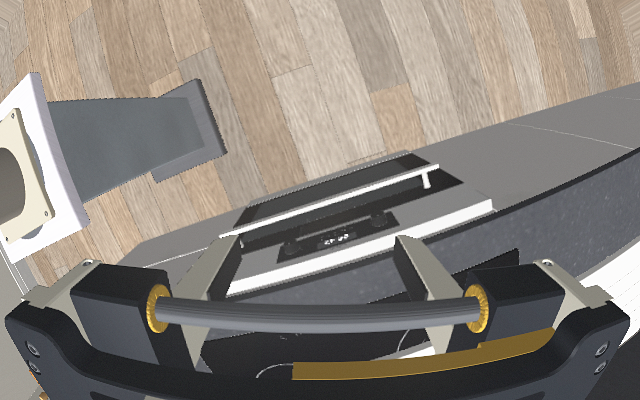

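The chest is right of centre, around (375,197) in the top view. The garlic is at (250,188), the mill at (309,182), the jar at (270,228) and the shaker at (217,230). I'll zoom in on these.

```bash
python3 - <<'E'
import cv2
a=cv2.imread("pics/top0.png")[140:260,190:440]; cv2.imwrite("pics/topz.png",cv2.resize(a,None,fx=3.2,fy=3.2,interpolation=cv2.INTER_CUBIC))
a=cv2.imread("pics/scene0.png")[140:310,190:450]; cv2.imwrite("pics/scenez.png",cv2.resize(a,None,fx=3,fy=3,interpolation=cv2.INTER_CUBIC))
E
```

```text
(no output)
```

View pics/topz.png

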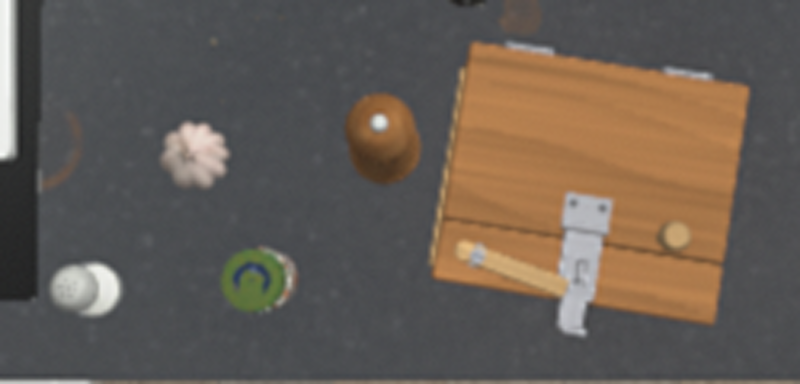

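View pics/scenez.png

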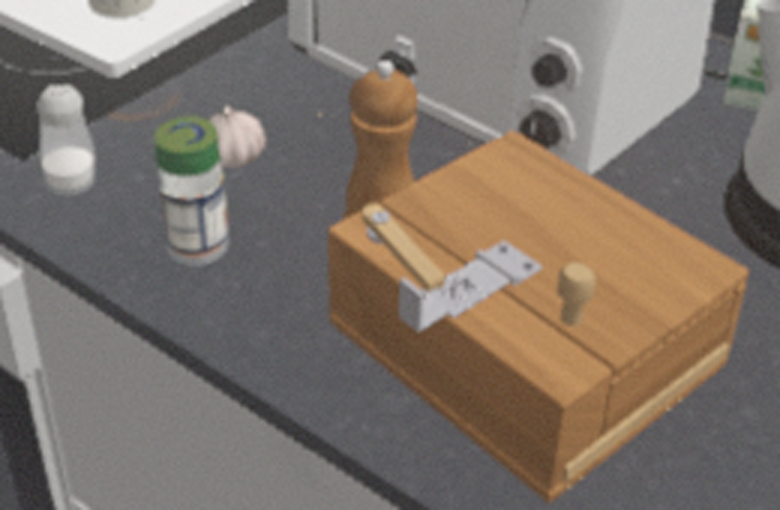

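```bash
cat > h.py <<'E'
import numpy as np, cv2, json
from scipy.optimize import least_squares
from scipy.spatial.transform import Rotation as R
TOP=(np.array([[366.23812344,0,314.38532556],[0,366.23812344,200.66756994],[0,0,1]]),np.array([[-0.00156303,-0.99807482,0.06200178,0.43569688],[-0.99982634,0.00271113,0.01843742,-0.05616801],[-0.01857002,-0.06196219,-0.99790573,0.95289111],[0,0,0,1]]))
SC=(np.array([[408.2222232,0,312.79054929],[0,408.2222232,198.16221155],[0,0,1]]),np.array([[0.63409773,-0.46141495,0.62049683,-0.04237624],[-0.77323218,-0.38424389,0.50444883,-0.48576171],[0.00566189,-0.79965797,-0.60042907,0.60444448],[0,0,0,1]]))
def proj(c,P):
    K,E=c; p=(np.asarray(P)-E[:3,3])@E[:3,:3]; p=p@K.T; return p[...,:2]/p[...,2:]
def atz(c,uv,z):
    K,E=c; d=E[:3,:3]@np.linalg.solve(K,[uv[0],uv[1],1]); o=E[:3,3]; return o+d*(z-o[2])/d[2]
def tri(uvt,uvs,x0=(.45,-.1,.05)):
    r=least_squares(lambda p:np.r_[proj(TOP,p)-uvt,proj(SC,p)-uvs],x0); return r.x,r.fun
tz=lambda u,v:np.array([(u+.5)/3.2-.5+190,(v+.5)/3.2-.5+140])
sz=lambda u,v:np.array([(u+.5)/3-.5+190,(v+.5)/3-.5+140])
def ch(P,pose):
    c,s=np.cos(pose[2]),np.sin(pose[2]); P=np.asarray(P,float)
    return np.stack([pose[0]+c*P[...,0]-s*P[...,1],pose[1]+s*P[...,0]+c*P[...,1],P[...,2]],-1)
E
cat > fit.py <<'E'
from h import *
obs=[(TOP,tz(473,43),(90,105,87)),(TOP,tz(749,87),(90,-105,87)),(TOP,tz(715,322),(-90,-105,87)),(TOP,tz(433,277),(-90,105,87)),
(SC,sz(330,232),(-90,105,87)),(SC,sz(557,405),(-90,-105,87)),(SC,sz(746,272),(90,-105,87)),(SC,sz(515,133),(90,105,87)),(SC,sz(332,322),(-90,105,0)),(SC,sz(553,497),(-90,-105,0))]
f=lambda p:np.concatenate([proj(c,ch(np.array(P)/1000,p))-uv for c,uv,P in obs])
r=least_squares(f,[.45,-.2,-.1],loss='soft_l1');print(r.x,r.fun.reshape(-1,2).round(1).tolist()); p=r.x
np.save('pose.npy',p)
for n,P in dict(knob=(-32,-60,127),tab=(-110,0,106),piv=(-68,75,101),pin=(-35,0,90)).items():
    w=ch(np.array(P)/1000,p); print(n,w.round(4),((proj(TOP,w)-[189.5,139.5])*3.2-.5).round(),((proj(SC,w)-[189.5,139.5])*3-.5).round())
for n,t,s in [('garlic',(196,156),(238,140)),('knobtop',(677,234),(576,272)),('nose',(563,292),(437,282)),('piv',(470,253),(375,213)),('jarcap',(252,280),(186,137)),('pepper top',(379,121),(384,68)),('salttop',(74,288),(60,100))]:
    x,e=tri(tz(*t),sz(*s)); print(n,x.round(4),e.round(1))
E
python3 fit.py
```

```text
[ 0.50039439 -0.18359874 -0.17021118] [[-0.0, -1.6], [1.2, -0.9], [0.3, 0.9], [-0.1, -0.2], [-1.5, -1.7], [1.6, 0.6], [1.7, -0.9], [-0.6, -1.9], [-1.5, 0.0], [-1.9, 2.8]]
knob [ 0.4587 -0.2373  0.127 ] [679. 235.] [578. 269.]
tab [ 0.392 -0.165  0.106] [573. 329.] [411. 301.]
piv [ 0.4461 -0.0982  0.101 ] [479. 254.] [380. 219.]
pin [ 0.4659 -0.1777  0.09  ] [586. 227.] [497. 267.]
garlic [0.5278 0.1216 0.0203] [ 0.9 -0.9 -1.2 -0. ]
knobtop [ 0.4592 -0.2364  0.1237] [-0.1  0.   0.1 -0. ]
nose [ 0.4202 -0.1614  0.0995] [ 1.  -0.9 -1.1  0.1]
piv [ 0.447  -0.0923  0.1022] [ 0.2 -0.2 -0.3  0. ]
jarcap [0.4278 0.0658 0.1024] [ 0.3 -0.3 -0.3 -0. ]
pepper top [ 0.5375 -0.0272  0.1447] [-0.1  0.   0.1 -0. ]
salttop [0.4218 0.2025 0.0792] [ 0.2 -0.2 -0.3 -0. ]
```

```bash
cat >> h.py <<'E'
def goto(P,psi,tilt=0.0):
    """tool-frame shift/turn to world P with tool y at world angle psi, z down (tilt about chest y: tips toward robot +)"""
    from plant import robot
    s=robot.read_state(); Rc=R.from_rotvec(s['orientation'])
    y=np.array([np.cos(psi),np.sin(psi),0]); z=np.array([0,0,-1.]); x=np.cross(y,z)
    Rt=R.from_matrix(np.stack([x,y,z],1))
    if tilt:
        pose=np.load('pose.npy'); ax=np.array([-np.sin(pose[2]),np.cos(pose[2]),0]); Rt=R.from_rotvec(ax*tilt)*Rt
    d=Rc.inv().apply(np.array(P)-s['tool_pos']); w=(Rc.inv()*Rt).as_rotvec()
    print('t',round(s['t'],2),'pos',s['tool_pos'].round(4),'F',s['force'].round(1),'op',round(s['opening'],4),'shift',d.round(4),'turn',w.round(3),'dist',np.linalg.norm(d).round(3),'target',np.round(P,4))
def chgo(x,y,z,dpsi=0,tilt=0.0):
    p=np.load('pose.npy'); goto(ch(np.array([x,y,z])/1000,p),p[2]+dpsi,tilt)
E
python3 -c "
from h import *
chgo(-35,35,230)
for n,u,s in [('kettle lid knob',(435,62),(490,137)),('toasterR top front',(342,128),(374,181))]:
    x,e=tri(np.array(u),np.array(s));print(n,x.round(3),e.round(1))
"
```

```text
t 0.15 pos [0.1952 0.5669 0.2318] F [-0.7  0.1  0.1] op 0.0929 shift [-0.4928 -0.5813  0.0026] turn [-1.000e-03  1.000e-03  1.409e+00] dist 0.762 target [ 0.4718 -0.1432  0.23  ]
kettle lid knob [ 0.772 -0.295  0.201] [-0.2  0.1  0.2 -0.1]
toasterR top front [ 0.666 -0.103  0.063] [-2.2  1.6  2.6 -0.3]
```

>>> jog_arm(steps=[[1,-0.49,-0.58,0,0,0,1.41],[1,-0.49,-0.58,0,0,0,1.41],[1,-0.49,-0.58,0,0,0,1.41],[1,-0.49,-0.58,0,0,0,1.41],[1,-0.49,-0.58,0,0,0,1.41]], force=20)

```text
t: 0.78
tool_pos: [0.3084, 0.274, 0.2324]
orientation: [1.869, 2.524, -0.001]
force: [1.2, 0.3, 0.9]
opening: 0.0474
```

```bash
python3 -c "
from h import *
chgo(-35,35,230)"
```

```text
t 0.78 pos [0.3084 0.274  0.2324] F [1.2 0.3 0.9] op 0.0474 shift [-0.4467  0.0347  0.0029] turn [0.    0.001 0.466] dist 0.448 target [ 0.4718 -0.1432  0.23  ]
```

>>> jog_arm(steps=[[1,-0.446,0.035,0,0,0,0.466],[1,-0.446,0.035,0,0,0,0.466],[1,-0.446,0.035,0,0,0,0.466],[1,-0.446,0.035,0,0,0,0.466],[1,-0.446,0.035,0,0,0,0.466]])

```text
t: 1.4
tool_pos: [0.4225, -0.0172, 0.2329]
orientation: [2.401, 2.023, 0.0]
force: [0.1, 0.5, -0.1]
opening: 0.0012
```

```bash
python3 -c "
from h import *
chgo(-35,35,230)"
```

```text
t 1.4 pos [ 0.4225 -0.0172  0.2329] F [ 0.1  0.5 -0.1] op 0.0012 shift [-0.1157  0.07    0.0031] turn [ 0.001  0.001 -0.   ] dist 0.135 target [ 0.4718 -0.1432  0.23  ]
```

>>> jog_arm(steps=[[1,-0.116,0.07,0.003,0,0,0],[1,-0.116,0.07,0.003,0,0,0],[1,-0.116,0.07,0.003,0,0,0]])

```text
t: 1.78
tool_pos: [0.4718, -0.1466, 0.2292]
orientation: [2.406, 2.019, -0.001]
force: [-0.6, 0.3, -0.8]
opening: 0.0007
```

```bash
python3 - <<'E'
from h import *
from plant import robot
chgo(-35,35,120)
c=robot.read_camera("wrist"); im=c["image"][:,:,::-1].copy(); cv2.imwrite("pics/w1.png",im)
E
```

```text
t 1.77 pos [ 0.4718 -0.1466  0.2292] F [-0.6  0.3 -0.8] op 0.0007 shift [ 0.0035 -0.0006  0.1092] turn [-0.     0.001 -0.004] dist 0.109 target [ 0.4718 -0.1432  0.12  ]
```

View pics/w1.png

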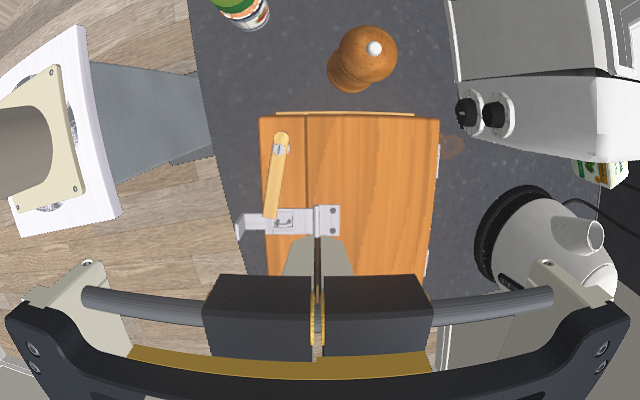

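The wrist view shows the chest's left corners at (260,118) and (440,117), the pivot at (281,150), the nose at (271,215), the hasp pin at about (316,220) and the tab at (240,228). I'll refine the chest pose with these.

```bash
cat >> h.py <<'E'
WK=(309.70691629,317.01385924,198.62800484)
WT=np.array([[-1.12266872e-03,-9.55434656e-01,-2.95200537e-01,8.21797403e-02],[9.99998343e-01,-6.49511359e-04,-1.70088173e-03,1.62592170e-05],[1.43334525e-03,-2.95201958e-01,9.55433802e-01,-1.51010207e-01],[0,0,0,1]])
def wproj(P,pos,ori):
    Rt=R.from_rotvec(ori); p=Rt.inv().apply(np.atleast_2d(P)-pos); c=(p-WT[:3,3])@WT[:3,:3]
    r=np.hypot(c[:,0],c[:,1]); th=np.arctan2(r,c[:,2]); k=WK[0]*th/r
    return np.stack([WK[1]+k*c[:,0],WK[2]+k*c[:,1]],1)
E
python3 - <<'E'
from h import *
from plant import robot
s=robot.read_state(); pos,ori=s['tool_pos'],s['orientation']
p=np.load('pose.npy')
obs=[((260,118),(-90,105,87)),((440,117),(90,105,87)),((281,147),(-68,75,101)),((316.5,220),(-35,0,92)),((307,115),(-45,105,87))]
Q=lambda p:wproj(ch(np.array([o[1] for o in obs])/1000,p),pos,ori)
U=np.array([o[0] for o in obs])
print((Q(p)-U).round(1).tolist())
r=least_squares(lambda p:(Q(p)-U).ravel(),p,loss='soft_l1'); print(p,r.x,(Q(r.x)-U).round(1).tolist())
for a in (0,.1,.2,.3):
  print(a,wproj(ch(np.array([[-68-62*np.sin(a),75-62*np.cos(a),101.5]])/1000,r.x),pos,ori).round(1),wproj(ch(np.array([[-68-69*np.sin(a),75-69*np.cos(a),101.5]])/1000,r.x),pos,ori).round(1))
print(wproj(ch(np.array([[-110,0,106.]])/1000,r.x),pos,ori))
np.save('pose_w.npy',r.x)
E
```

```text
[[-1.4, -1.3], [3.0, 2.5], [-0.4, 2.4], [0.7, 2.6], [-1.0, 0.6]]
[ 0.50039439 -0.18359874 -0.17021118] [ 0.50130086 -0.18202968 -0.16520099] [[-1.3, -2.6], [3.2, 0.4], [-0.2, 0.9], [1.3, 1.2], [-0.9, -1.0]]
0 [[283.3 212.4]] [[283.7 219.2]]
0.1 [[276.9 212.1]] [[276.6 218.9]]
0.2 [[270.6 211.2]] [[269.6 217.9]]
0.3 [[264.4 209.8]] [[262.7 216.3]]
[[241.04729703 226.58696853]]
```

```bash
python3 - <<'E'
import numpy as np
np.save('pose.npy',[.5009,-.1828,-.168])
from h import *
chgo(-40,37,140); chgo(-40,37,105)
E
```

```text
t 1.82 pos [ 0.4718 -0.1461  0.2293] F [-1.2 -1.   0.1] op 0.0003 shift [ 0.0057 -0.0052  0.0893] turn [-0.     0.001 -0.006] dist 0.09 target [ 0.4676 -0.1396  0.14  ]
t 1.82 pos [ 0.4718 -0.1461  0.2293] F [-1.2 -1.   0.1] op 0.0003 shift [ 0.0058 -0.0052  0.1243] turn [-0.     0.001 -0.006] dist 0.124 target [ 0.4676 -0.1396  0.105 ]
```

>>> jog_arm(steps=[[1,0.006,-0.005,0.06,0,0,0],[1,0.006,-0.005,0.095,0,0,0],[1,0.006,-0.005,0.115,0,0,0],[1,0.006,-0.005,0.124,0,0,0],[1,0.006,-0.005,0.124,0,0,0]])

```text
t: 2.45
tool_pos: [0.4677, -0.1385, 0.1053]
orientation: [-2.405, -2.021, 0.001]
force: [-0.1, 0.2, 0.1]
opening: 0.0003
```

```bash
python3 - <<'E'
from h import *
from plant import robot
chgo(-40,37,105)
c=robot.read_camera("wrist"); cv2.imwrite("pics/w2.png",c["image"][:,:,::-1])
r=40
for th in (.4,.7,1.0,1.3,1.5):
    # bar contact: finger centre offset from bar centreline by 7 + finger half extent along the normal
    n=np.array([np.cos(th),-np.sin(th)]) # trailing side normal (+x at th=0, -y at th=pi/2)
    d=7+17.5*abs(n[0])+7.5*abs(n[1])
    c_=np.array([-68,75])+r*np.array([-np.sin(th),-np.cos(th)])
    # choose finger centre on offset line
    print(th,(c_+n*d).round(1))
E
```

```text
t 2.45 pos [ 0.4677 -0.1385  0.1053] F [-0.1  0.2  0.1] op 0.0003 shift [-0.0011  0.0001  0.0003] turn [-0.001  0.001 -0.005] dist 0.001 target [ 0.4676 -0.1396  0.105 ]
0.4 [-59.6  28. ]
0.7 [-74.5  28.2]
1.0 [-89.4  34.2]
1.3 [-101.5   46.1]
1.5 [-106.8   56.5]
```

View pics/w2.png

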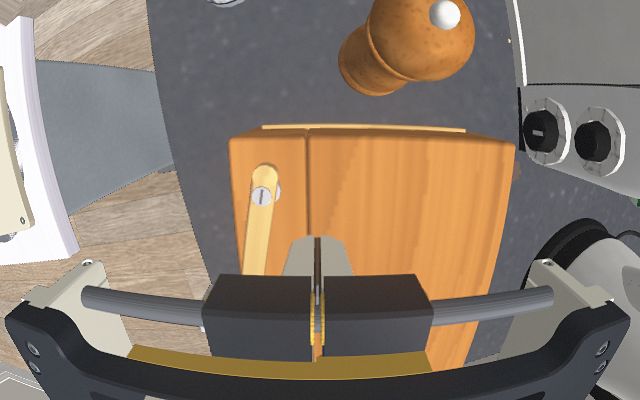

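>>> jog_arm(steps=[[1,-0.003,-0.02,0,0,0,0],[1,-0.003,-0.035,0,0,0,0],[1,0.001,-0.05,0,0,0,0],[1,0.01,-0.064,0,0,0,0],[1,0.021,-0.072,0,0,0,0]])

```text
t: 3.12
tool_pos: [0.4015, -0.1059, 0.1074]
orientation: [2.403, 2.018, 0.001]
force: [0.3, -1.0, 0.4]
opening: 0.0003
```

>>> jog_arm(steps=[[1,0.001,0,0,0,0,0],[1,0.001,0,0,0,0,0]])

```text
t: 3.38
tool_pos: [0.4015, -0.1054, 0.1079]
orientation: [2.401, 2.018, -0.001]
force: [-3.7, -5.1, 0.0]
opening: 0.0006
```

```bash
python3 - <<'E'
from h import *
from plant import robot
chgo(-112,58,105)
c=robot.read_camera("wrist"); cv2.imwrite("pics/w3.png",c["image"][:,:,::-1])
E
```

```text
t 3.38 pos [ 0.4015 -0.1054  0.1079] F [-3.7 -5.1  0. ] op 0.0006 shift [-0.0017 -0.0011  0.0029] turn [ 0.003  0.004 -0.005] dist 0.004 target [ 0.4002 -0.1069  0.105 ]
```

View pics/w3.png

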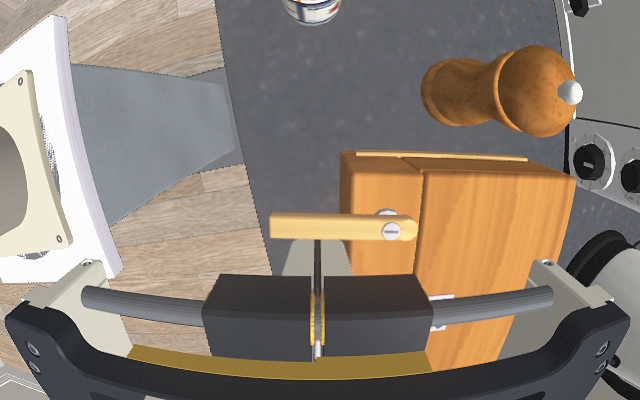

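The button now points to the front at about 1.55 rad. The bar lies along the image row at about 228. Next I'll back off, rise and turn for the tab.

>>> jog_arm(steps=[[1,-0.006,0,0,0,0,0],[1,-0.006,0,-0.04,0,0,0],[1,-0.03,0,-0.08,0,0,-0.3],[0.6,-0.058,0,-0.08,0,0,-0.5],[0.6,-0.058,0,-0.08,0,0,-0.7]])

```text
t: 4.05
tool_pos: [0.3919, -0.1639, 0.1895]
orientation: [1.74, 2.608, -0.003]
force: [0.6, 0.0, -1.1]
opening: 0.016
```

```bash
python3 - <<'E'
from h import *
chgo(-110,0,180,np.pi/2)
E
```

```text
t 4.05 pos [ 0.3919 -0.1639  0.1895] F [ 0.6  0.  -1.1] op 0.016 shift [-0.0006  0.0003  0.0095] turn [-1.000e-03  7.000e-03 -1.009e+00] dist 0.01 target [ 0.3924 -0.1644  0.18  ]
```

>>> jog_arm(steps=[[0.5,0,0,0.01,0,0,-1.01],[0.5,0,0,0.01,0,0,-1.01],[0.5,0,0,0.01,0,0,-1.01],[0.5,0,0,0.01,0,0,-1.01],[0.5,0,0,0.01,0,0,-1.01]])

```text
t: 4.68
tool_pos: [0.3923, -0.1641, 0.18]
orientation: [0.371, 3.114, -0.007]
force: [-0.3, 0.3, -0.1]
opening: 0.0463
```

>>> jog_arm(steps=[[0.5,0,0,0,0,0,-0.08],[0.5,0,0,0,0,0,-0.08]])

```text
t: 4.92
tool_pos: [0.3926, -0.1642, 0.1804]
orientation: [0.247, 3.125, -0.008]
force: [-0.2, -0.3, 0.0]
opening: 0.0463
```

```bash
python3 - <<'E'
from h import *
from plant import robot
chgo(-110,0,104,np.pi/2)
s=robot.read_state()
c=robot.read_camera("wrist"); cv2.imwrite("pics/w4.png",c["image"][:,:,::-1])
p=np.load('pose.npy')
for P in [(-110,9,118),(-110,-9,118),(-110,0,106),(-35,0,92),(-32,-60,127),(-90,-105,87),(-90,105,87)]: print(P,wproj(ch(np.array(P)/1000,p),s['tool_pos'],s['orientation']).round(1))
E
```

```text
t 4.92 pos [ 0.3926 -0.1642  0.1804] F [-0.2 -0.3  0. ] op 0.0463 shift [0.0007 0.0001 0.0764] turn [-0.005  0.007  0.01 ] dist 0.076 target [ 0.3924 -0.1644  0.104 ]
(-110, 9, 118) [[329.8 219. ]]
(-110, -9, 118) [[305.4 218.8]]
(-110, 0, 106) [[317.7 213.3]]
(-35, 0, 92) [[316.9 284.7]]
(-32, -60, 127) [[244.8 308. ]]
(-90, -105, 87) [[200.5 224.9]]
(-90, 105, 87) [[434.7 227.4]]
```

View pics/w4.png

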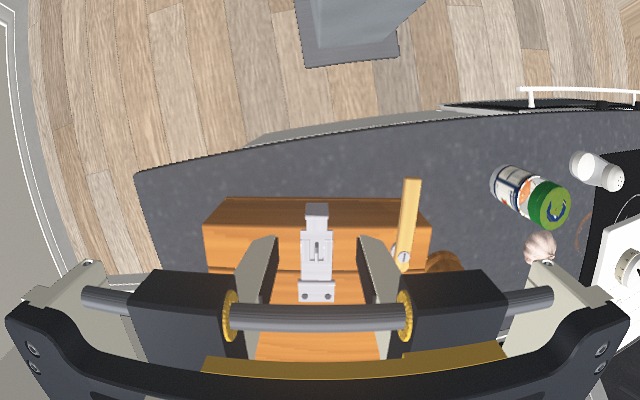

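>>> jog_arm(steps=[[0.5,0.001,0,0.05,0,0,0],[0.5,0.001,0,0.076,0,0,0],[0.5,0.001,0,0.076,0,0,0],[0.9,0.001,0,0.076,0,0,0],[0.9,0.001,0,0.076,0,0,0]], force=10)

```text
t: 5.6
tool_pos: [0.3931, -0.165, 0.1061]
orientation: [0.25, 3.123, -0.01]
force: [0.1, -0.0, 0.7]
opening: 0.0307
```

>>> jog_arm(steps=[[0.9,0,0,0,0,0,0],[0.9,0,0,0,0,0,0]])

```text
t: 5.85
tool_pos: [0.394, -0.1652, 0.1071]
orientation: [0.25, 3.121, -0.01]
force: [0.2, 0.6, 4.0]
opening: 0.0177
```

```bash
python3 - <<'E'
from h import *
from plant import robot
chgo(-110,0,104,np.pi/2)
c=robot.read_camera("wrist"); cv2.imwrite("pics/w5.png",c["image"][:,:,::-1])
for th in np.arange(.1,2.11,.2):
    print(th.round(1),[round(75*-np.cos(th)+16*np.sin(th)+75),round(75*np.sin(th)+16*np.cos(th)-16)])
E
```

```text
t 5.85 pos [ 0.394  -0.1652  0.1071] F [0.2 0.6 4. ] op 0.0177 shift [0.0017 0.0006 0.0031] turn [-0.006  0.011  0.008] dist 0.004 target [ 0.3924 -0.1644  0.104 ]
0.1 [2, 7]
0.3 [8, 21]
0.5 [17, 34]
0.7 [28, 45]
0.9 [41, 53]
1.1 [55, 58]
1.3 [70, 61]
1.5 [86, 60]
1.7 [101, 56]
1.9 [114, 50]
2.1 [127, 41]
```

View pics/w5.png

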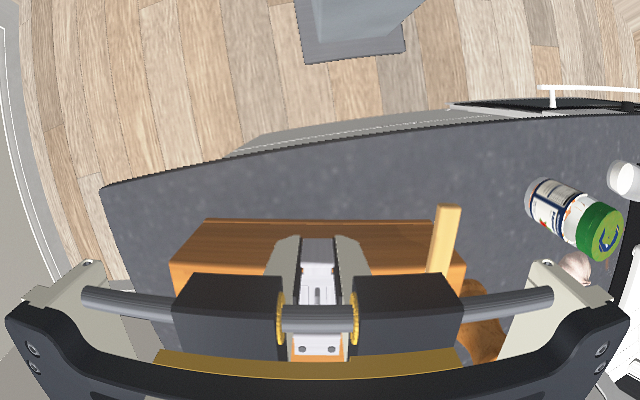

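>>> jog_arm(steps=[[0.9,-0.002,0,-0.011,0,0,0],[0.9,-0.01,0,-0.021,0,0,0],[0.9,-0.02,0,-0.033,0,0,0],[0.9,-0.032,0,-0.043,0,0,0],[0.9,-0.046,0,-0.05,0,0,0]])

```text
t: 6.52
tool_pos: [0.44, -0.1728, 0.1589]
orientation: [0.25, 3.12, -0.012]
force: [0.4, -2.5, -3.2]
opening: 0.0175
```

```bash
python3 - <<'E'
from h import *
from plant import robot
chgo(0,0,155,np.pi/2)
c=robot.read_camera("scene"); cv2.imwrite("pics/s6.png",c["image"][100:350,200:520,::-1].repeat(2,0).repeat(2,1))
E
```

```text
t 6.53 pos [ 0.44   -0.1728  0.1589] F [ 0.4 -2.5 -3.2] op 0.0175 shift [-0.0616 -0.0002  0.0046] turn [-0.007  0.013  0.008] dist 0.062 target [ 0.5009 -0.1828  0.155 ]
```

View pics/s6.png

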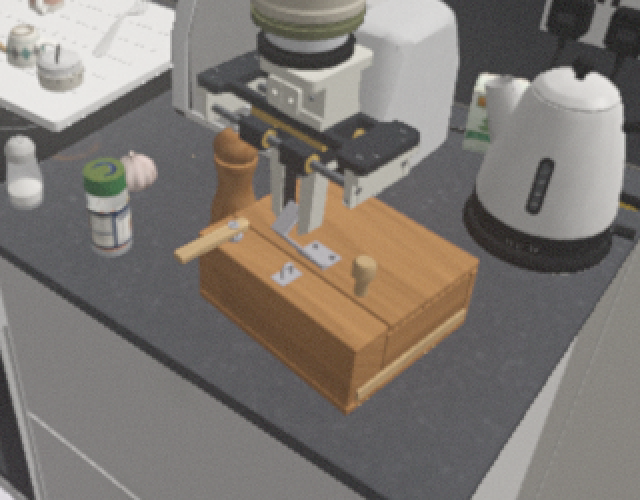

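The hasp is at about 0.9 rad and held in the fingers. I'll continue over the top.

>>> jog_arm(steps=[[0.9,-0.015,0,-0.004,0,0,0],[0.9,-0.03,0,-0.006,0,0,0],[0.9,-0.046,0,-0.004,0,0,0],[0.9,-0.061,0,0.001,0,0,0],[0.9,-0.075,0,0.008,0,0,0]])

```text
t: 7.2
tool_pos: [0.5158, -0.1855, 0.1524]
orientation: [0.25, 3.119, -0.013]
force: [-3.6, -1.9, -4.4]
opening: 0.0179
```

```bash
python3 - <<'E'
from h import *
from plant import robot
chgo(0,0,155,np.pi/2)
c=robot.read_camera("scene"); cv2.imwrite("pics/s7.png",c["image"][100:350,200:520,::-1].repeat(2,0).repeat(2,1))
E
```

```text
t 7.2 pos [ 0.5158 -0.1855  0.1524] F [-3.6 -1.9 -4.4] op 0.0179 shift [ 0.0151  0.0002 -0.0028] turn [-0.007  0.013  0.008] dist 0.015 target [ 0.5009 -0.1828  0.155 ]
```

View pics/s7.png

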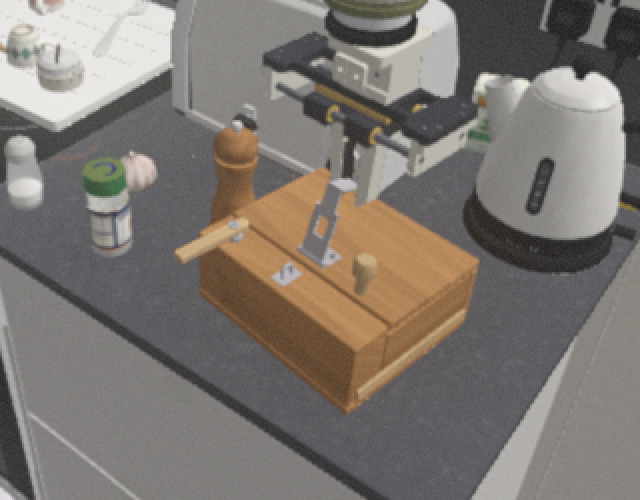

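>>> jog_arm(steps=[[0.9,-0.009,0,0.007,0,0,0],[0.9,-0.017,0,0.016,0,0,0],[0.6,-0.017,0,0.016,0,0,0],[0.6,-0.017,0,0.016,0,0,0],[0.6,-0.017,0,0.016,0,0,0]])

```text
t: 7.88
tool_pos: [0.534, -0.1885, 0.1365]
orientation: [0.25, 3.117, -0.013]
force: [-0.8, 0.4, 0.5]
opening: 0.0367
```

>>> jog_arm(steps=[[0.6,0,0,-0.03,0,0,0],[0.6,0,0,-0.06,0,0,0],[0.6,0.02,0,-0.06,0,0,0]])

```text
t: 8.25
tool_pos: [0.5158, -0.1855, 0.2003]
orientation: [0.249, 3.111, -0.017]
force: [0.0, 0.2, -0.0]
opening: 0.0373
```

```bash
python3 - <<'E'
from h import *
from plant import robot
chgo(-32,-60,170,np.pi/2); chgo(-32,-60,113,np.pi/2)
c=robot.read_camera("scene"); cv2.imwrite("pics/s8.png",c["image"][100:350,200:520,::-1].repeat(2,0).repeat(2,1))
E
```

```text
t 8.25 pos [ 0.5158 -0.1855  0.2003] F [ 0.   0.2 -0. ] op 0.0373 shift [ 0.0482 -0.0592  0.0298] turn [-0.009  0.022  0.008] dist 0.082 target [ 0.4593 -0.2366  0.17  ]
t 8.25 pos [ 0.5158 -0.1855  0.2003] F [ 0.   0.2 -0. ] op 0.0373 shift [ 0.0495 -0.0587  0.0868] turn [-0.009  0.022  0.008] dist 0.116 target [ 0.4593 -0.2366  0.113 ]
```

View pics/s8.png

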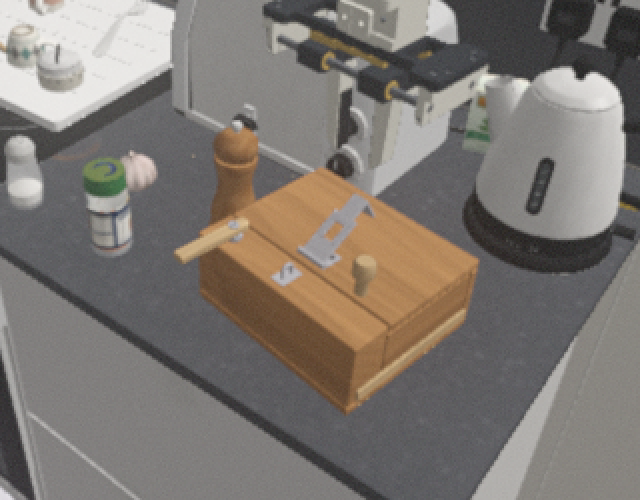

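The hasp is lying back over the lid. Next is the knob.

>>> jog_arm(steps=[[0.5,0.048,-0.059,0.03,-0.009,0.022,0.008],[0.5,0.048,-0.059,0.03,-0.009,0.022,0.008],[0.5,0.05,-0.059,0.065,-0.009,0.022,0.008],[0.5,0.05,-0.059,0.088,-0.009,0.022,0.008],[0.5,0.05,-0.059,0.089,-0.009,0.022,0.008]])

```text
t: 8.93
tool_pos: [0.4545, -0.2351, 0.1073]
orientation: [-0.263, -3.123, -0.005]
force: [0.6, 0.9, -0.5]
opening: 0.0465
```

```bash
python3 - <<'E'
from h import *
from plant import robot
chgo(-32,-60,110,np.pi/2)
c=robot.read_camera("wrist"); cv2.imwrite("pics/w9.png",c["image"][:,:,::-1])
E
```

```text
t 8.93 pos [ 0.4545 -0.2351  0.1073] F [ 0.6  0.9 -0.5] op 0.0465 shift [-0.005  -0.0006 -0.0027] turn [ 0.002 -0.007 -0.   ] dist 0.006 target [ 0.4593 -0.2366  0.11  ]
```

View pics/w9.png

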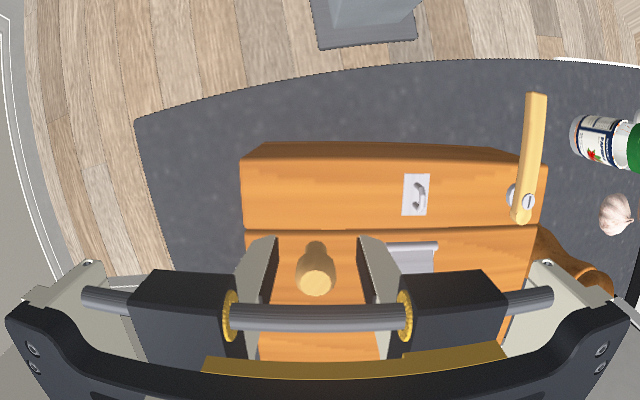

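>>> jog_arm(steps=[[0.5,-0.005,0,-0.003,0,0,0],[0.9,-0.005,0,-0.003,0,0,0],[0.9,-0.005,0,-0.003,0,0,0],[0.9,-0.005,0,-0.003,0,0,0],[0.9,-0.005,0,-0.003,0,0,0]], force=20)

```text
t: 9.6
tool_pos: [0.4603, -0.2371, 0.1119]
orientation: [-0.263, -3.126, -0.001]
force: [0.5, -4.5, -0.1]
opening: 0.0212
```

```bash
python3 - <<'E'
from h import *
chgo(-32,-60,110,np.pi/2)
for f in np.arange(.1,1.61,.15): print(f.round(2),[round(122*(1-np.cos(f))+40*np.sin(f)),round(122*np.sin(f)+40*np.cos(f)-40)])
E
```

```text
t 9.6 pos [ 0.4603 -0.2371  0.1119] F [ 0.5 -4.5 -0.1] op 0.0212 shift [0.001  0.0003 0.0019] turn [ 0.    -0.005 -0.   ] dist 0.002 target [ 0.4593 -0.2366  0.11  ]
0.1 [5, 12]
0.25 [14, 29]
0.4 [25, 44]
0.55 [39, 58]
0.7 [54, 69]
0.85 [72, 78]
1.0 [90, 84]
1.15 [109, 88]
1.3 [128, 88]
1.45 [147, 86]
1.6 [166, 81]
```

>>> jog_arm(steps=[[0.9,-0.005,0,-0.012,0,0,0],[0.9,-0.009,0,-0.02,0,0,0],[0.9,-0.014,0,-0.029,0,0,0],[0.9,-0.019,0,-0.037,0,0,0],[0.9,-0.025,0,-0.044,0,0,0]])

```text
t: 10.22
tool_pos: [0.4853, -0.2413, 0.1563]
orientation: [-0.263, -3.125, -0.001]
force: [-3.7, -3.0, -2.5]
opening: 0.021
```

```bash
python3 - <<'E'
from h import *
from plant import robot
chgo(-7,-60,154,np.pi/2)
c=robot.read_camera("scene"); cv2.imwrite("pics/s10.png",c["image"][100:350,200:520,::-1].repeat(2,0).repeat(2,1))
E
```

```text
t 10.22 pos [ 0.4853 -0.2413  0.1563] F [-3.7 -3.  -2.5] op 0.021 shift [0.0014 0.0003 0.0023] turn [ 0.    -0.006 -0.   ] dist 0.003 target [ 0.484  -0.2408  0.154 ]
```

View pics/s10.png

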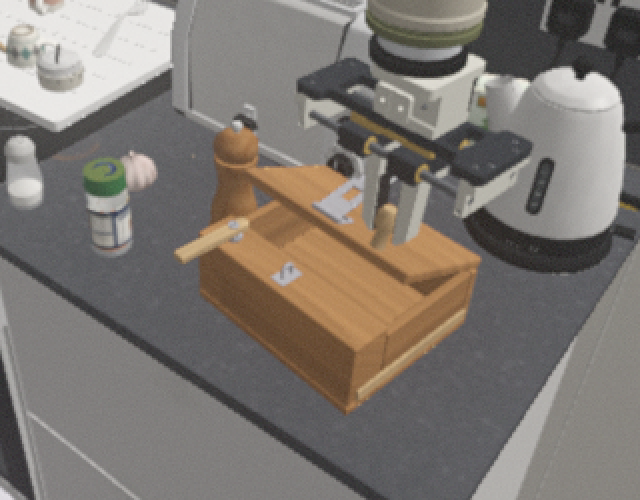

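The lid follows the gripper and is at about 0.4 rad. I'll continue.

>>> jog_arm(steps=[[0.9,-0.014,0,-0.014,0,0,0],[0.9,-0.029,0,-0.025,0,0,0],[0.9,-0.047,0,-0.034,0,0,0],[0.9,-0.065,0,-0.04,0,0,0],[0.9,-0.078,0,-0.043,0,0,0]])

```text
t: 10.9
tool_pos: [0.5639, -0.2545, 0.2]
orientation: [-0.263, -3.126, -0.001]
force: [-3.4, -2.3, -6.3]
opening: 0.0209
```

```bash
python3 - <<'E'
from h import *
from plant import robot
chgo(71,-60,197,np.pi/2)
c=robot.read_camera("scene"); cv2.imwrite("pics/s11.png",c["image"][100:350,200:520,::-1].repeat(2,0).repeat(2,1))
E
```

```text
t 10.9 pos [ 0.5639 -0.2545  0.2   ] F [-3.4 -2.3 -6.3] op 0.0209 shift [0.0031 0.0002 0.003 ] turn [ 0.001 -0.004  0.   ] dist 0.004 target [ 0.5609 -0.2538  0.197 ]
```

View pics/s11.png

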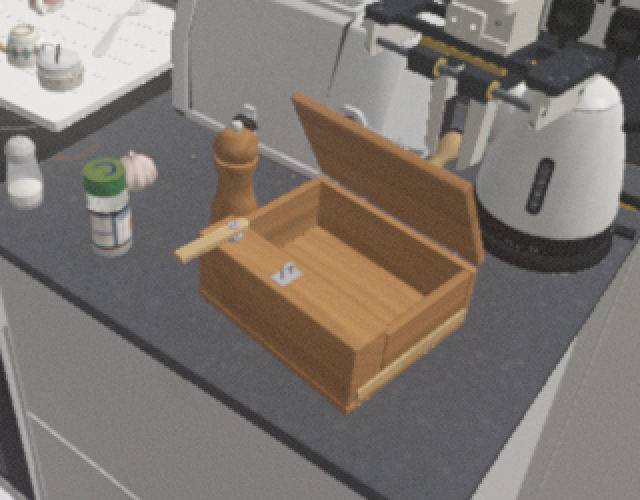

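>>> jog_arm(steps=[[0.9,-0.014,0,-0.002,0,0,0],[0.9,-0.027,0,-0.002,0,0,0],[0.9,-0.038,0,-0.0,0,0,0],[0.9,-0.05,0,0.002,0,0,0],[0.9,-0.061,0,0.005,0,0,0]])

```text
t: 11.58
tool_pos: [0.6251, -0.2648, 0.1939]
orientation: [-0.263, -3.126, -0.002]
force: [-5.2, -1.7, -7.6]
opening: 0.0212
```

```bash
python3 - <<'E'
from h import *
from plant import robot
chgo(131,-60,192,np.pi/2)
c=robot.read_camera("scene"); cv2.imwrite("pics/s12.png",c["image"][100:350,200:520,::-1].repeat(2,0).repeat(2,1))
c=robot.read_camera("wrist"); cv2.imwrite("pics/w12.png",c["image"][:,:,::-1])
E
```

```text
t 11.57 pos [ 0.6251 -0.2648  0.1939] F [-5.2 -1.7 -7.6] op 0.0212 shift [0.0051 0.0001 0.0019] turn [ 0.001 -0.005  0.   ] dist 0.005 target [ 0.62   -0.2639  0.192 ]
```

View pics/s12.png

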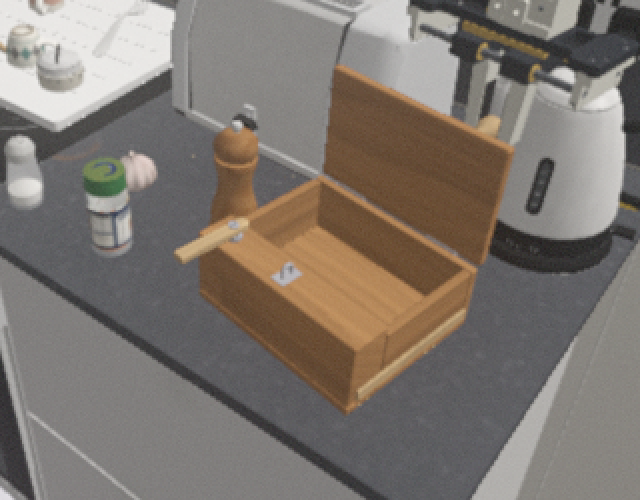

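View pics/w12.png

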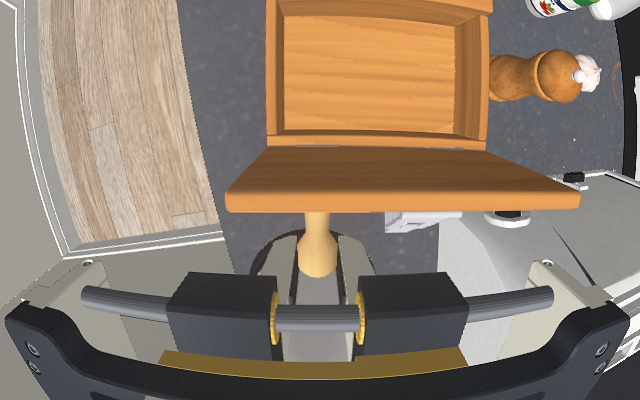

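The lid stands at about 1.55 to 1.6 rad. I'll release it and go up.

>>> jog_arm(steps=[[0.5,0,0,0,0,0,0],[0.5,0,0,0,0,0,0],[0.5,0,0,-0.03,0,0,0],[0.5,0,0,-0.075,0,0,0],[0.5,0,0,-0.1,0,0,0]])

```text
t: 12.3
tool_pos: [0.6272, -0.2652, 0.2985]
orientation: [0.262, 3.129, -0.001]
force: [0.1, -0.9, -0.5]
opening: 0.0462
```

```bash
python3 - <<'E'
from h import *
from plant import robot
goto([.45,.0,.28],1.4)
c=robot.read_camera("top"); cv2.imwrite("pics/t13.png",cv2.resize(c["image"][130:260,190:440,::-1],None,fx=3.2,fy=3.2,interpolation=cv2.INTER_CUBIC))
c=robot.read_camera("scene"); cv2.imwrite("pics/s13.png",cv2.resize(c["image"][120:310,190:450,::-1],None,fx=3,fy=3,interpolation=cv2.INTER_CUBIC))
E
```

```text
t 12.3 pos [ 0.6272 -0.2652  0.2985] F [ 0.1 -0.9 -0.5] op 0.0462 shift [0.2189 0.232  0.0178] turn [-0.001  0.002  0.004] dist 0.319 target [0.45 0.   0.28]
```

View pics/s13.png

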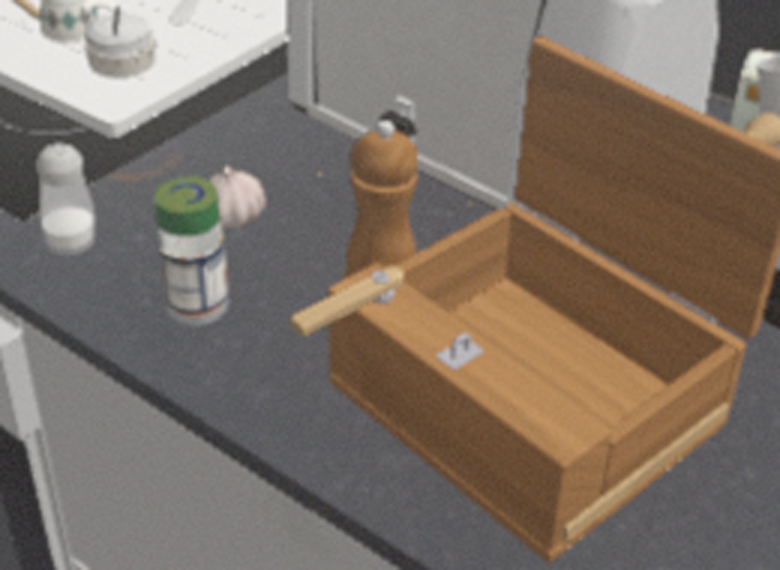

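View pics/t13.png

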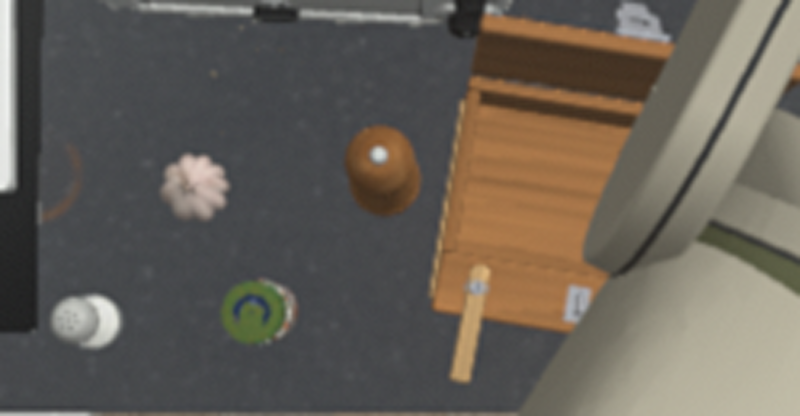

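```bash
python3 - <<'E'
from h import *
p=np.load('pose.npy')
sz2=lambda u,v:np.array([(u+.5)/3-.5+190,(v+.5)/3-.5+120])
# lid left edge: inner face corner on plane chest y=+105
for uv in [(540,40),(514,205)]:
    K,E=SC; o=E[:3,3]; u=sz2(*uv); d=E[:3,:3]@np.linalg.solve(K,[u[0],u[1],1])
    n=np.array([-np.sin(p[2]),np.cos(p[2]),0]); c0=np.array([p[0],p[1],0])
    for yy in (.095,.105):
        t=(yy-n@(o-c0))/(n@d); P=o+t*d; e=np.array([np.cos(p[2]),np.sin(p[2]),0]); print(uv,yy,'x',(e@(P-c0)).round(4),'z',P[2].round(4))
print(atz(TOP,tz(196,156),.03),atz(SC,sz2(238,199),.03))
goto([.527,.121,.28],1.4)
E
```

```text
(540, 40) 0.095 x 0.0931 z 0.2118
(540, 40) 0.105 x 0.105 z 0.2037
(514, 205) 0.095 x 0.0823 z 0.0792
(514, 205) 0.105 x 0.094 z 0.0684
[0.5246631  0.12201473 0.03      ] [0.5211321  0.11020924 0.03      ]
t 12.4 pos [ 0.628  -0.2656  0.2998] F [ 0.1 -0.1 -0.2] op 0.0464 shift [0.164  0.3645 0.0183] turn [-0.002  0.005  0.004] dist 0.4 target [0.527 0.121 0.28 ]
```

>>> jog_arm(steps=[[0.3,0.164,0.36,0.018,0,0,0],[0,0.164,0.36,0.018,0,0,0],[0,0.164,0.36,0.018,0,0,0],[0,0.164,0.36,0.018,0,0,0],[0,0.164,0.36,0.018,0,0,0]])

```text
t: 13.02
tool_pos: [0.5459, 0.0391, 0.2819]
orientation: [0.262, 3.126, -0.003]
force: [0.6, 0.7, -0.2]
opening: 0.0906
```

>>> jog_arm(steps=[[0,0.06,0.12,0.01,0,0,0],[0,0.06,0.12,0.01,0,0,0]])

```text
t: 13.28
tool_pos: [0.509, 0.158, 0.2713]
orientation: [0.262, 3.126, -0.002]
force: [0.5, 0.5, -0.4]
opening: 0.0925
```

```bash
python3 - <<'E'
from h import *
from plant import robot
goto([.525,.122,.2],1.4)
s=robot.read_state()
c=robot.read_camera("wrist"); cv2.imwrite("pics/w14.png",c["image"][:,:,::-1])
print(wproj(np.array([.525,.122,.03]),s['tool_pos'],s['orientation']))
E
```

```text
t 13.28 pos [0.509  0.158  0.2713] F [ 0.5  0.5 -0.4] op 0.0925 shift [-0.0214 -0.0327  0.0715] turn [-0.001  0.005  0.004] dist 0.081 target [0.525 0.122 0.2  ]
[[292.70822297 185.21077126]]
```

View pics/w14.png

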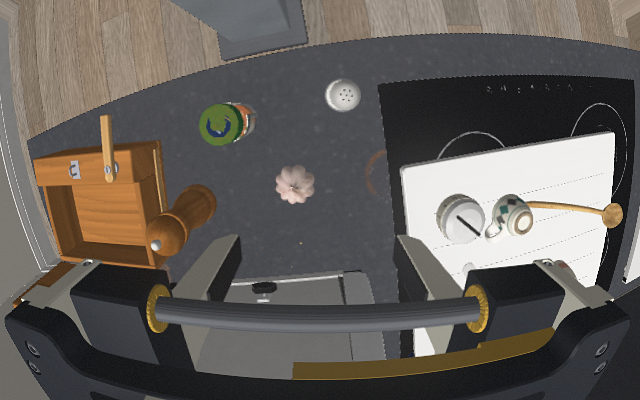

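```bash
python3 - <<'E'
from h import *
goto([.525,.1235,.1],1.4);goto([.525,.1235,.022],1.4)
E
```

```text
t 13.32 pos [0.5062 0.1647 0.2706] F [-1.2  4.3 -0.8] op 0.093 shift [-0.0249 -0.038   0.1705] turn [0.002 0.002 0.008] dist 0.176 target [0.525  0.1235 0.1   ]
t 13.32 pos [0.5062 0.1647 0.2706] F [-1.2  4.3 -0.8] op 0.093 shift [-0.0248 -0.0382  0.2485] turn [0.002 0.002 0.008] dist 0.253 target [0.525  0.1235 0.022 ]
```

>>> jog_arm(steps=[[0,-0.025,-0.038,0.02,0,0,0],[0,-0.025,-0.038,0.06,0,0,0],[0,-0.025,-0.038,0.12,0,0,0],[0,-0.025,-0.038,0.165,0,0,0],[0,-0.025,-0.038,0.165,0,0,0]])

```text
t: 13.95
tool_pos: [0.5209, 0.1229, 0.1006]
orientation: [-0.255, -3.124, -0.001]
force: [0.8, 0.0, 0.5]
opening: 0.0929
```

```bash
python3 - <<'E'
from h import *
from plant import robot
s=robot.read_state()
c=robot.read_camera("wrist"); cv2.imwrite("pics/w15.png",c["image"][:,:,::-1])
print(s['tool_pos'],wproj(np.array([[.525,.1235,.03],[.525,.1235,.055]]),s['tool_pos'],s['orientation']))
goto([.525,.1235,.022],1.4)
E
```

```text
[0.52094689 0.12285165 0.10055091] [[319.22655323 221.22037576]
 [319.41470803 234.10676064]]
t 14.0 pos [0.5233 0.1232 0.1039] F [ 0.7 -0.2  0.3] op 0.0926 shift [-0.0018  0.0004  0.0819] turn [ 0.001 -0.002  0.008] dist 0.082 target [0.525  0.1235 0.022 ]
```

View pics/w15.png

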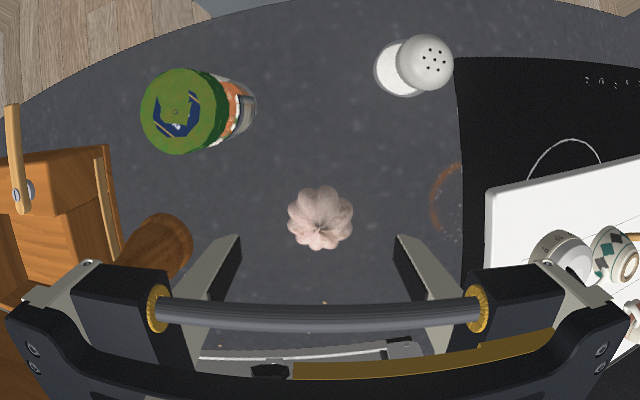

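>>> jog_arm(steps=[[0,0,0,0.045,0,0,0],[0,0,0,0.07,0,0,0],[0,0,0,0.081,0,0,0],[0,0,0,0.081,0,0,0],[0.7,0,0,0.081,0,0,0]], force=5)

```text
t: 14.62
tool_pos: [0.5249, 0.1236, 0.0251]
orientation: [0.255, 3.13, 0.004]
force: [0.1, -0.1, 0.2]
opening: 0.0871
```

>>> jog_arm(steps=[[0.7,0,0,0,0,0,0],[0.7,0,0,0,0,0,0],[0.7,0,0,0,0,0,0],[0.7,0,0,0,0,0,0]])

```text
t: 15.12
tool_pos: [0.5249, 0.1236, 0.0252]
orientation: [0.255, 3.13, 0.004]
force: [-0.1, 1.3, 3.1]
opening: 0.0521
```

>>> jog_arm(steps=[[0.7,0,0,-0.02,0,0,0],[0.7,0,0,-0.05,0,0,0],[0.7,0,0,-0.1,0,0,0],[0.7,0,0,-0.16,0,0,0],[0.7,0,0,-0.215,0,0,0]], force=6)

```text
t: 15.75
tool_pos: [0.5244, 0.1231, 0.2421]
orientation: [0.255, 3.13, 0.004]
force: [0.3, -1.0, 0.5]
opening: 0.0521
```

```bash
python3 - <<'E'
from h import *
from plant import robot
chgo(8,0,240,np.pi/2)
c=robot.read_camera("wrist"); cv2.imwrite("pics/w16.png",c["image"][:,:,::-1])
E
```

```text
t 15.75 pos [0.5244 0.1231 0.2421] F [ 0.3 -1.   0.5] op 0.0521 shift [-0.0343 -0.3057  0.0014] turn [0.003 0.001 0.005] dist 0.308 target [ 0.5088 -0.1841  0.24  ]
```

View pics/w16.png

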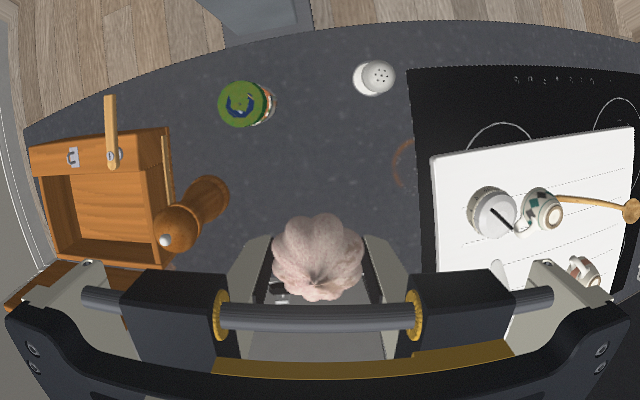

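The garlic is held (centre at about (318,255), opening 52 mm). I'll carry it over the chest.

>>> jog_arm(steps=[[0.7,-0.005,-0.04,0,0,0,0],[0.7,-0.011,-0.1,0,0,0,0],[0.7,-0.018,-0.16,0,0,0,0],[0.7,-0.026,-0.22,0,0,0,0],[0.7,-0.034,-0.27,0,0,0,0]])

```text
t: 16.42
tool_pos: [0.5169, -0.1505, 0.2496]
orientation: [0.255, 3.119, 0.007]
force: [1.5, -0.3, 0.7]
opening: 0.0522
```

>>> jog_arm(steps=[[0.7,0,-0.02,0,0,0,0],[0.7,0,-0.02,0,0,0,0],[0.7,0,-0.02,0,0,0,0]])

```text
t: 16.8
tool_pos: [0.5137, -0.1696, 0.2491]
orientation: [0.255, 3.12, 0.008]
force: [0.5, -0.3, -0.3]
opening: 0.0517
```

```bash
python3 - <<'E'
from h import *
from plant import robot
s=robot.read_state()
c=robot.read_camera("wrist"); cv2.imwrite("pics/w17.png",c["image"][:,:,::-1])
chgo(8,0,60,np.pi/2);chgo(8,0,36,np.pi/2)
p=np.load('pose.npy')
for P in [(-45,95,87),(-45,-95,87),(-45,0,87),(80,95,75)]: print(P,wproj(ch(np.array(P)/1000,p),s['tool_pos'],s['orientation']).round(1))
E
```

```text
t 16.85 pos [ 0.5138 -0.1693  0.2492] F [-0.2  0.2  0.4] op 0.052 shift [ 0.0047 -0.0166  0.1891] turn [0.006 0.011 0.006] dist 0.19 target [ 0.5088 -0.1841  0.06  ]
t 16.85 pos [ 0.5138 -0.1693  0.2492] F [-0.2  0.2  0.4] op 0.052 shift [ 0.005  -0.0168  0.2131] turn [0.006 0.011 0.006] dist 0.214 target [ 0.5088 -0.1841  0.036 ]
(-45, 95, 87) [[394.5 132.2]]
(-45, -95, 87) [[211.1 132.9]]
(-45, 0, 87) [[301.6 130.6]]
(80, 95, 75) [[384.3 238.8]]
```

View pics/w17.png

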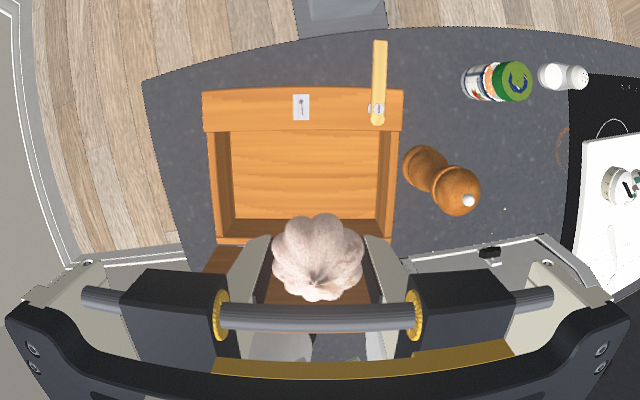

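>>> jog_arm(steps=[[0.7,0.005,-0.017,0.02,0.006,0.011,0.006],[0.7,0.005,-0.017,0.07,0.006,0.011,0.006],[0.7,0.005,-0.017,0.12,0.006,0.011,0.006],[0.7,0.005,-0.017,0.16,0.006,0.011,0.006],[0.7,0.005,-0.017,0.185,0.006,0.011,0.006]])

```text
t: 17.48
tool_pos: [0.5058, -0.1835, 0.0599]
orientation: [-0.262, -3.126, -0.002]
force: [-0.1, 0.7, 0.8]
opening: 0.0515
```

```bash
python3 - <<'E'
from h import *
chgo(8,0,36,np.pi/2)
E
```

```text
t 17.48 pos [ 0.5058 -0.1835  0.0599] F [-0.1  0.7  0.8] op 0.0515 shift [-0.0031 -0.0002  0.0239] turn [ 0.001 -0.005  0.001] dist 0.024 target [ 0.5088 -0.1841  0.036 ]
```

>>> jog_arm(steps=[[0.7,0,0,0.01,0,0,0],[0.7,0,0,0.018,0,0,0],[0.7,0,0,0.021,0,0,0],[0.7,0,0,0.023,0,0,0],[0.7,0,0,0.023,0,0,0]])

```text
t: 18.1
tool_pos: [0.5063, -0.1837, 0.0376]
orientation: [-0.262, -3.127, -0.001]
force: [0.2, 0.3, 0.8]
opening: 0.0517
```

>>> jog_arm(steps=[[0.7,0,0,0.001,0,0,0],[0.7,0,0,0.002,0,0,0],[0.7,0,0,0.003,0,0,0],[0.7,0,0,0.003,0,0,0]])

```text
t: 18.6
tool_pos: [0.5064, -0.1838, 0.035]
orientation: [-0.262, -3.128, -0.001]
force: [-1.1, 0.6, 3.7]
opening: 0.052
```

Contact: the z force rose to 3.7 N at exactly the expected height. I'll release and check.

>>> jog_arm(steps=[[0.4,0,0,0,0,0,0],[0.2,0,0,0,0,0,0],[0.1,0,0,0,0,0,0],[0.1,0,0,0,0,0,0],[0.1,0,0,-0.01,0,0,0]])

```text
t: 19.23
tool_pos: [0.5057, -0.1835, 0.0444]
orientation: [-0.262, -3.126, -0.002]
force: [-0.0, 0.1, -0.3]
opening: 0.0832
```

>>> jog_arm(steps=[[0.1,0,0,-0.02,0,0,0],[0.1,0,0,-0.06,0,0,0],[0.1,0,0,-0.12,0,0,0],[0.1,0,0,-0.18,0,0,0],[0.1,0,0,-0.24,0,0,0]])

```text
t: 19.85
tool_pos: [0.5065, -0.1837, 0.2873]
orientation: [-0.262, -3.127, -0.002]
force: [0.2, -0.5, 0.2]
opening: 0.0837
```

>>> jog_arm(steps=[[0.1,0.05,0.05,0,0,0,0],[0.1,0.05,0.1,0,0,0,0],[0.1,0.05,0.16,0,0,0,0],[0.1,0.05,0.22,0,0,0,0],[0.1,0.05,0.25,0,0,0,0]])

```text
t: 20.48
tool_pos: [0.4988, 0.0739, 0.2887]
orientation: [-0.259, -3.128, -0.003]
force: [-0.3, -0.4, -0.3]
opening: 0.0835
```

>>> jog_arm(steps=[[0.1,0,0,0,0,0,0],[0.1,0,0,0,0,0,0],[0.1,0,0,0,0,0,0]])

```text
t: 20.85
tool_pos: [0.4988, 0.0728, 0.2889]
orientation: [-0.261, -3.128, -0.002]
force: [1.1, -0.4, 0.1]
opening: 0.0836
```

```bash
python3 - <<'E'
from h import *
from plant import robot
c=robot.read_camera("top"); cv2.imwrite("pics/t20.png",cv2.resize(c["image"][130:260,190:440,::-1],None,fx=3.2,fy=3.2,interpolation=cv2.INTER_CUBIC))
c=robot.read_camera("scene"); cv2.imwrite("pics/s20.png",cv2.resize(c["image"][120:310,190:450,::-1],None,fx=3,fy=3,interpolation=cv2.INTER_CUBIC))
print(robot.read_state()['t'])
E
```

```text
20.95
```

View pics/s20.png

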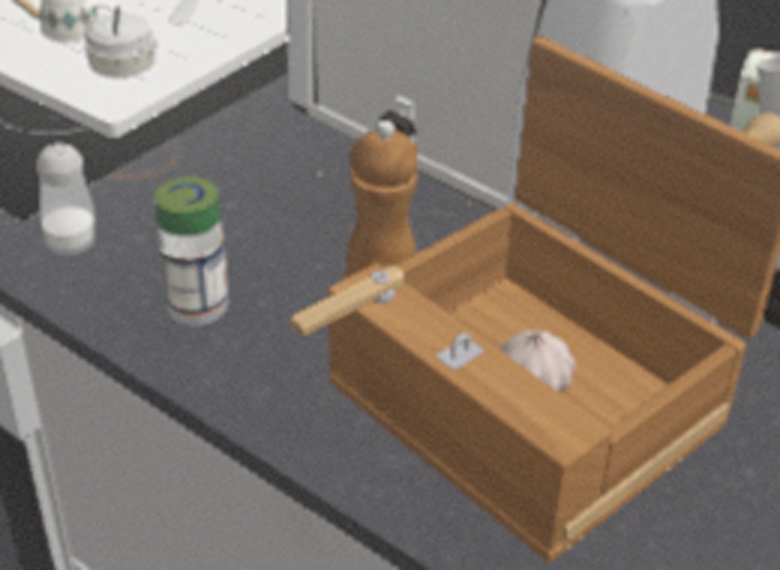

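View pics/t20.png

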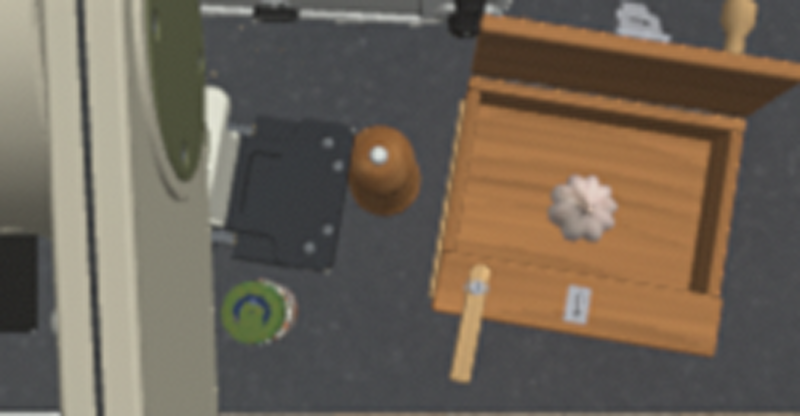

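```bash
python3 -c "
from plant import robot
print(robot.close_job())"
```

```text
the job is handed in; nothing more can be done
None
```

The job is done and handed in at about 21 s of the 70 s allowed; no verdict is reported.

**What I did, in the order asked:**
1. Pushed the turn-button round to about 1.55 rad.
2. Flipped the hasp up and over until it lay back on its stop on the closed lid.
3. Raised the lid by its knob to about 1.6 rad.
4. Set the garlic down on the chest floor, with about 3.7 N of contact at the expected height, and moved the arm clear.

**Last checks:**
- The final pictures show the garlic standing near the middle of the chest floor, the lid open and the button pointing to the front. In those pictures the hasp is hidden or only partly visible behind the raised lid.
- The pepper mill and spice jar look unmoved in both views. The salt shaker looks unmoved in the scene view, but the arm hid it in the last top view.
- A rough camera estimate put the lid at about 1.65 rad. The knob position gave 1.61. Both are past upright and short of the 1.75 stop.
- No check failed, and forces stayed below about 10 N at every reading.

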